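# Unlock the loaded tray slide and run it to its end stop

### The job

Two tray slides stand on the glue bench, each locked by a spring pin with a T-handle. On the slide whose tray is filled with white caps, pull the T-handle up, give it a quarter turn so the pin rests in its notch and stays out, and let go; then run that carriage by its post all the way to its end stop and let go, with the pin still parked. Do not pull the pin of the slide with the empty tray.

Things in the scene. Friction and masses are not known exactly. Their poses are not given: they have to be found in the camera images.
- full_handle: Black T-handle of the spring pin locking the slide with the filled tray (orange, nine white caps). Bar 60 mm (own x) by 13 mm (own y), 14 mm tall. Origin: middle of the bar, 94 mm over the table when home; z up. Locked, it lies across the slide; a quarter turn lays it along. Below it a 12 mm stem and a steel collar 40 mm square, top 69 mm over the table: fingers fit down to there.
- full_lift (a joint): Pull-out of that pin, m: 0 home and locking, 0.032 fully up. A spring pulls down with 5 to 12 N (grip the bar with 30 N or more). Below 20 mm a cross bar in a deep slot of the collar stops it turning; above, it turns freely either way. Let down after a quarter turn it rests in the shallow notch at 16 mm and stays out. From 11 mm up the carriage is free.
- full_turn (a joint): Turn of that T-handle about the vertical, rad, 0 as locked, positive counter-clockwise from above, stops at +-1.75. The rest notch is at +1.57 and equally at -1.57, good to about 0.35 either way; turns easily.
- full_post (a point): Black round upright post on the filled tray's carriage, 132 mm from the pin when locked. 24 mm in diameter in its upper 22 mm, 18 mm below. Origin: centre of its top, 90 mm over the table; z up; its own +y points along the slide towards the end stop. The tray beside it reaches 44 mm over the table, the caps 48 mm.
- full_carriage (a joint): Travel of that carriage along the post's own +y: 0 m locked at the start, 0.080 m at the end stop. It slides with about 2 N of friction and stays where it is left. The pin blocks it beyond about 2 mm unless lifted.
- bare_lift (a joint): How far the pin of the other slide (same build, empty orange tray) is pulled out, 0 home. It must stay home.

How it is judged:
On the way:
1. the filled tray's pin is pulled out, turned about a quarter turn and released in its rest notch, with the carriage still at its start (value of joint full_lift above 0.012 m and (value of joint full_turn above 1.1 rad or value of joint full_turn below -1.1 rad) and contact force between the fingers and full_handle below 0.5 N and value of joint full_carriage below 0.012 m), for 0.2 s.
At the end, for the whole second after the job is handed in: the filled tray's carriage stands still within 15 mm of its end stop, its pin is still out by more than 12 mm with the handle turned more than 63 degrees either way and released, and the other slide's pin is home (value of joint full_lift above 0.012 m and (value of joint full_turn above 1.1 rad or value of joint full_turn below -1.1 rad) and contact force between the fingers and full_handle below 0.5 N and value of joint full_carriage above 0.065 m and velocity of joint full_carriage between -0.01 and 0.01 m/s and value of joint bare_lift below 0.006 m); the robot touches nothing.
It fails at once if the pin of the slide with the empty tray is pulled out by more than 6 mm (value of joint bare_lift above 0.006 m).
It also fails if it takes over 50 s, if anything falls off the work surface, if the arm or the gripper's body presses on something with over 40 N, if the wrist force passes 120 N, or if a joint passes its speed limit or range.

### The arm

A 6-joint arm with a two-finger parallel gripper is mounted at the origin on the work surface. World frame = base frame: x ahead of the robot, y to its left, z up, the work surface at z = 0. Lengths are in m, angles in rad, forces in N, time in s.
With the tool pointing down it reaches from about 0.35 to 0.775 m from the base axis. Payload 7.3 kg.
Tool frame: the origin (TCP) lies between the finger pads; the fingertips stand 8 mm ahead of it and the grasp point (between the pads) lies 11 mm behind it; z points along the fingers, y is the line along which they close (so a half turn about z gives the same grasp; the last joint's range is limited). The gripper opens to 92 mm and grips with 3 to 60 N. Pads are 19 mm wide; open, the fingers measure 130 mm over their backs; the gripper's body (75 mm by 190 mm) begins 47 mm behind the grasp point.
Start: joints at [1.054, 0.342, 1.524, -0, 1.275, -0.146], TCP at [0.19, 0.489, 0.235] pointing down, gripper open.
Joint ranges: [-2.53, 2.53], [-0.77, 2.02], [0.04, 2.7], [-1, 4.14], [0.28, 2.66], [-3.11, 3.11]. Speed limits (rad/s): [2.57, 2.57, 3.14, 3.14, 3.14, 3.14].

### API

Orientations are given as a unit quaternion [x, y, z, w].
In Python, from rig import bot gives the robot as it stands. The module is installed in compiled form; this text tells all that it offers.
- The arm moves only by the tool move_arm, never from a script. Its argument "moves" is a list of rows, each a list of 3 entries, a list of its own where there are three numbers: the closure, from 0 (fully open) to 1 (shut), then the shift along the world's x, y, z in mm, then the turn about the world's z in degrees. In form: [[gripper, [tx, ty, tz], turn], ...]. A call has 1 to 20 rows; each row shifts and turns the commanded pose from where the row before left it; what a row does not reach is not made up. A row lasts 1/8 s, in which the tool goes at most 62.5 mm and 10.7 degrees, less where a joint would pass 70% of its speed; a pose out of reach is approached as far as the arm can. A call with a gripper value outside its range is refused whole. The fingers move at their own pace and stop on an object; "force" is the grip in N (left out, the last holds). Time passes only in rows, so rows that do not move let the fingers close. It gives the time, the measured TCP pose, the force, the opening and the grip force at its end, in the units of the state.
- bot.read_state(): the state, without advancing time (a new reading comes with each control period).
- bot.read_camera(name): name is "scene" or "side" or "wrist"; returns a dict with "img" (420x560x3 uint8, red, green, blue), "fx", "fy", "cx", "cy" (pixels), "origin" and "rotation" of the camera in the world. Camera axes: x right, y down, z forward; pixel columns grow to the right and rows downward; lengths in m; the calibration is good to about 2 mm. A picture is of the moment at which its call begins. There is no depth.
- bot.job_done(): hands the job in; it is judged then, once.
Trained networks look in a picture, given as the dict that the camera call returned (one of the last four; its "shot" number tells which), for a name from the list of things; names that differ only in an ending like _2 or _b are one class to them, and where a whole thing is asked for, a point or a joint stands for the part that bears it (a point fixed in the world has none). Each returns a list of dicts, best first, with "conf" (0 to 1); they miss things now and then, are a little off and sometimes report something else, mostly with a low value. They report only what shows in the picture. A call takes as long as a camera call.
- bot.masks_of(picture, name): "pixels" (420x560 bool, what is visible of it) and "bbox" ([left, top, right, bottom] in pixels, round what is visible of it).
The state is a dict: "time_s": time; "qpos": joint angles; "qvel": joint speeds; "tau": joint torques, N m; "tool_pos": TCP position; "tcp_rot": TCP orientation; "contact_force": force on the tool from outside, world axes, zero at the start; "moment": the same for the moment, N m; "opening": finger opening in m; "grasp_force": force on a finger pad.
Only numpy, scipy, OpenCV 4.12 (cv2) and the standard library are available. Lean on these libraries where they do the work, as an engineer would, in place of code of your own. Each camera call takes 0.05 s, during which the arm holds its last target. There are 200 camera calls.

## Working session

There is one attempt and no reset: what is moved stays moved. The work goes in short steps, Python scripts to look and compute and a tool call to move; the robot and the scene stay as the last step left them, time stands still between calls to the robot, and variables do not carry over. Pictures are saved under pics/ and viewed, at most 10 in all, crops included, and the job is handed in when it is done.

Besides the shell and the picture viewer there is one more tool, called after "Request:" in YAML: its name, and indented under it one key for each argument. move_arm: Moves the arm, as the interface text tells. Its arguments: {"type":"object","properties":{"moves":{"type":"array","items":{"type":"array"}},"force":{"type":"number"}},"required":["moves"]}

```bash
mkdir -p pics
cat > h.py <<'E'
import numpy as np, cv2
from rig import bot
def ray(c,u,v):
    d=np.array([(u-c['cx'])/c['fx'],(v-c['cy'])/c['fy'],1.])
    return np.array(c['origin']),np.array(c['rotation'])@d
def at(c,u,v,z):
    o,d=ray(c,u,v); return o+d*(z-o[2])/d[2]
def save(c,n): cv2.imwrite('pics/'+n,cv2.cvtColor(c['img'],cv2.COLOR_RGB2BGR))
E
python3 - <<'E'
from h import *
ims=[]
for n in ['scene','side']:
    c=bot.read_camera(n); save(c,n+'1.png'); print(n,c['origin'])
    for t,z in [('full_handle',.094),('full_post',.085)]:
        for m in bot.masks_of(c,t):
            v,u=np.nonzero(m['pixels']); print(t,round(m['conf'],2),m['bbox'],len(u),at(c,u.mean(),v.mean(),z).round(3))
s=bot.read_state(); print(s['tool_pos'],s['tcp_rot'],s['opening'],s['time_s'])
E
```

```text
scene [0.96326934 0.20353539 0.70025225]Traceback (most recent call last):
  File "<stdin>", line 7, in <module>
  File "h.py", line 7, in at
    o,d=ray(c,u,v); return o+d*(z-o[2])/d[2]
        ~~~^^^^^^^
  File "h.py", line 5, in ray
    return np.array(c['origin']),np.array(c['rotation'])@d
                                 ~~~~~~~~~~~~~~~~~~~~~~~^~
ValueError: matmul: Input operand 1 has a mismatch in its core dimension 0, with gufunc signature (n?,k),(k,m?)->(n?,m?) (size 3 is different from 4)
```

Rotation is a quaternion.

```bash
sed -i "s/np.array(c\['rotation'\])@d/R.from_quat(c['rotation']).apply(d)/; 1a from scipy.spatial.transform import Rotation as R" h.py
python3 - <<'E'
from h import *
for n in ['scene','side']:
    c=bot.read_camera(n); save(c,n+'1.png'); print(n,c['origin'])
    for t,z in [('full_handle',.094),('full_post',.08)]:
        for m in bot.masks_of(c,t):
            v,u=np.nonzero(m['pixels']); print(t,round(m['conf'],2),m['bbox'],len(u),at(c,u.mean(),v.mean(),z).round(3))
s=bot.read_state(); print(s['tool_pos'],s['tcp_rot'],s['opening'],s['time_s'])
E
```

```text
scene [0.96326934 0.20353539 0.70025225]
full_handle 0.52 [148.2, 148.1, 167.5, 167.3] 234 [ 0.56  -0.338  0.094]
full_post 0.89 [159.2, 166.5, 222.0, 213.1] 1935 [ 0.581 -0.23   0.08 ]
side [ 0.3052853  -0.6637679   0.53413852]
full_handle 0.89 [343.1, 321.5, 380.1, 348.8] 510 [ 0.552 -0.341  0.094]
full_post 0.83 [290.1, 272.9, 370.7, 372.1] 2796 [ 0.52 -0.29  0.08]
[0.19020443 0.48929674 0.2346358 ] [ 1.84326194e-01  9.82865123e-01 -6.80634813e-05 -2.25585693e-05] 0.09198539452078189 0.4
```

View pics/scene1.png

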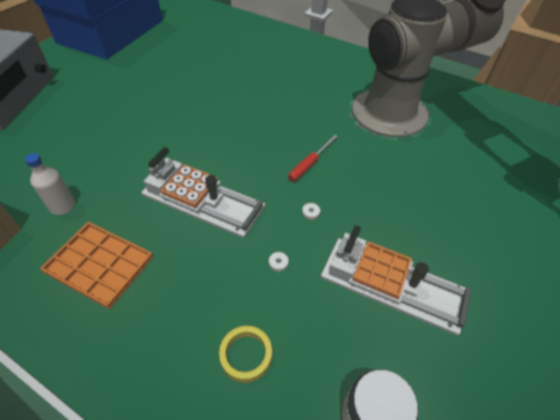

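View pics/side1.png

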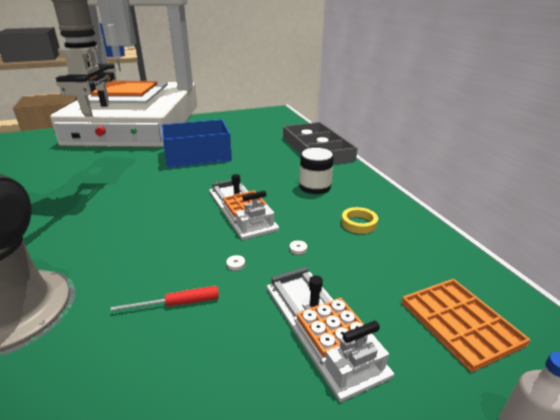

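The filled slide is the left one in the scene view (handle at about (158,157), post top at (212,180)). In the side view its handle runs from (345,340) to (378,325), and its post top is at (316,281).

Run:
```python
from h import *
c=bot.read_camera('scene')
print(at(c,158,157,.098),at(c,150,163,.098),at(c,166,151,.098),at(c,212,180,.09))
c=bot.read_camera('side')
print(at(c,361,332,.094),at(c,345,338,.094),at(c,378,325,.094),at(c,316,281,.09))
```

```text
[ 0.5583506  -0.33959622  0.098     ] [ 0.58135111 -0.34132375  0.098     ] [ 0.53468777 -0.33781895  0.098     ] [ 0.54485712 -0.2044723   0.09      ]
[ 0.55476683 -0.3396455   0.094     ] [ 0.52717104 -0.34168318  0.094     ] [ 0.58581492 -0.33634398  0.094     ] [ 0.54149931 -0.21102078  0.09      ]
```

Request:
move_arm:
  moves:
    - [0,[50,-30,0],0]
    - [0,[50,-30,0],0]
    - [0,[50,-30,0],0]
    - [0,[50,-30,0],0]
    - [0,[10,-44,0],1.7]
    - [0,[10,-44,0],1.7]
    - [0,[10,-44,0],1.7]
    - [0,[10,-44,0],1.7]
    - [0,[10,-44,0],1.7]
    - [0,[10,-44,0],1.7]
    - [0,[10,-44,0],1.7]
    - [0,[10,-44,0],1.7]
    - [0,[10,-44,0],1.7]
    - [0,[10,-44,0],1.7]
    - [0,[10,-44,0],1.7]
    - [0,[10,-44,0],1.7]
    - [0,[10,-44,0],1.7]
    - [0,[10,-44,0],1.7]
    - [0,[10,-44,0],1.7]
    - [0,[10,-44,0],1.7]
  force: 45

```text
time_s: 3.0
tool_pos: [0.5504, -0.3361, 0.2347]
tcp_rot: [-0.052, 0.999, 0.0, 0.0]
contact_force: [-0.4, 0.3, 1.3]
opening: 0.0919
grasp_force: 0.0
```

Run:
```python
from h import *
c=bot.read_camera('wrist'); save(c,'w1.png'); print(c['origin'],c['rotation'])
for t,z in [('full_handle',.098),('full_post',.09)]:
    for m in bot.masks_of(c,t):
        v,u=np.nonzero(m['pixels']); print(t,round(m['conf'],2),m['bbox'],len(u),at(c,u.mean(),v.mean(),z).round(4))
        P=np.c_[u,v].astype(np.float32); print(cv2.minAreaRect(P))
s=bot.read_state(); print(s['tool_pos'],s['qpos'],s['opening'],s['time_s'],R.from_quat(s['tcp_rot']).as_matrix()[:,1])
```

```text
[ 0.47508774 -0.34347538  0.38426722] [0.66239668 0.73545665 0.10590557 0.09548908]
full_handle 0.73 [264.4, 171.7, 281.0, 233.6] 818 [ 0.5509 -0.3414  0.098 ]
((272.4999694824219, 200.49998474121094), (12.999998092651367, 60.99999237060547), 0.0)
full_post 0.76 [292.4, 146.4, 426.1, 230.6] 8311 [ 0.5333 -0.2743  0.09  ]
((356.5, 187.0), (84.0, 129.0), 90.0)
[ 0.54987512 -0.336498    0.2336618 ] [-6.67959661e-01  5.69289188e-01  1.15916256e+00  1.44206786e-05
  1.41420046e+00 -2.33991792e+00] 0.09165612472301349 3.15 [-1.00986923e-01  9.94887473e-01  7.47159043e-04]
```

View pics/w1.png

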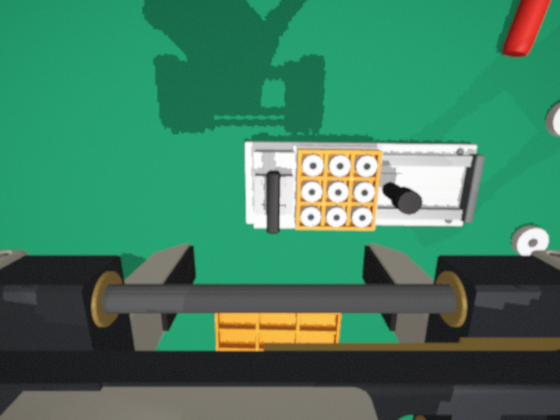

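The wrist view shows the nine-cap slide. Its handle bar runs from (273,172) to (273,233), and its post top is at (408,200). The gripper is already almost aligned with the slide.

Run:
```python
from h import *
c=bot.read_camera('wrist')
a,b=at(c,273,173,.1),at(c,273,232,.1); print(a,b,(a+b)/2)
print(at(c,408,200,.09)); a,b=at(c,247,142,.03),at(c,477,150,.03);print(a,b,np.degrees(np.arctan2(*(b-a)[1::-1])))
a,b=at(c,248,222,.03),at(c,470,226,.03);print(np.degrees(np.arctan2(*(b-a)[1::-1])))
```

```text
[ 0.52427031 -0.34361009  0.1       ] [ 0.58063504 -0.33819641  0.1       ] [ 0.55245268 -0.34090325  0.1       ]
[ 0.53896738 -0.21266253  0.09      ]
[ 0.50534819 -0.37516333  0.03      ] [ 0.48849658 -0.12246328  0.03      ] 93.81519016185865
94.67586422756688
```

Request:
move_arm:
  moves:
    - [0,[3.5,-4,-25],0]
    - [0,[0,0,-30],0]
    - [0,[0,0,-30],0]
    - [0,[0,0,-30],0]
    - [0,[0,0,-20],0]
    - [0,[0,0,-10],0]
    - [0,[0,0,-5],0]
    - [0,[0,0,0],0]
    - [1,[0,0,0],0]
    - [1,[0,0,0],0]
    - [1,[0,0,0],0]
    - [1,[0,0,0],0]
    - [1,[0,0,0],0]
    - [1,[0,0,0],0]
    - [1,[0,0,0],0]
    - [1,[0,0,0],0]
  force: 45

```text
time_s: 5.2
tool_pos: [0.5538, -0.3388, 0.0848]
tcp_rot: [-0.052, 0.999, -0.0, 0.0]
contact_force: [0.1, -4.1, -0.3]
opening: 0.0163
grasp_force: 2.7
```

Request:
move_arm:
  moves:
    - [1,[0,0,0],0]
    - [1,[0,0,0],0]
    - [1,[0,0,0],0]
    - [1,[0,0,0],0]

```text
time_s: 5.7
tool_pos: [0.5539, -0.3403, 0.0849]
tcp_rot: [-0.052, 0.999, -0.001, 0.001]
contact_force: [1.1, -4.6, -3.2]
opening: 0.0129
grasp_force: 45.0
```

Request:
move_arm:
  moves:
    - [1,[0,0,6],0]
    - [1,[0,0,6],0]
    - [1,[0,0,6],0]
    - [1,[0,0,6],0]
    - [1,[0,0,4],0]
    - [1,[0,0,0],0]
    - [1,[0,0,0],0]

```text
time_s: 6.58
tool_pos: [0.5537, -0.3402, 0.1111]
tcp_rot: [-0.052, 0.999, -0.001, -0.0]
contact_force: [3.5, -6.8, -11.3]
opening: 0.0128
grasp_force: 45.0
```

Request:
move_arm:
  moves:
    - [1,[0,0,0],-9]
    - [1,[0,0,0],-9]
    - [1,[0,0,0],-9]
    - [1,[0,0,0],-9]
    - [1,[0,0,0],-9]
    - [1,[0,0,0],-9]
    - [1,[0,0,0],-9]
    - [1,[0,0,0],-9]
    - [1,[0,0,0],-9]
    - [1,[0,0,0],-9]
    - [1,[0,0,0],0]
    - [1,[0,0,0],0]

```text
time_s: 8.07
tool_pos: [0.5538, -0.3407, 0.1112]
tcp_rot: [0.67, 0.743, -0.001, 0.001]
contact_force: [2.7, -9.4, -11.6]
opening: 0.0127
grasp_force: 45.0
```

Request:
move_arm:
  moves:
    - [1,[0,0,-3],0]
    - [1,[0,0,-3],0]
    - [1,[0,0,-3],0]
    - [1,[0,0,-1.5],0]
    - [1,[0,0,0],0]
    - [1,[0,0,0],0]

```text
time_s: 8.82
tool_pos: [0.5538, -0.3407, 0.1011]
tcp_rot: [0.67, 0.743, -0.001, 0.001]
contact_force: [3.0, -8.6, -9.5]
opening: 0.0127
grasp_force: 45.0
```

Request:
move_arm:
  moves:
    - [1,[0,0,-1],0]
    - [1,[0,0,0],0]
    - [0,[0,0,0],0]
    - [0,[0,0,0],0]
    - [0,[0,0,0],0]
    - [0,[0,0,0],0]
    - [0,[0,0,0],0]
    - [0,[0,0,0],0]

```text
time_s: 9.82
tool_pos: [0.5538, -0.3386, 0.1013]
tcp_rot: [0.669, 0.743, 0.0, 0.0]
contact_force: [-0.3, -0.3, 0.7]
opening: 0.068
grasp_force: 0.0
```

Request:
move_arm:
  moves:
    - [0,[0,0,20],0]
    - [0,[0,0,40],0]
    - [0,[0,0,50],0]
    - [0,[0,40,0],0]
    - [0,[0,0,0],0]
    - [0,[0,0,0],0]

```text
time_s: 10.58
tool_pos: [0.5537, -0.2988, 0.2111]
tcp_rot: [0.669, 0.743, -0.0, 0.0]
contact_force: [-0.2, 0.3, -1.2]
opening: 0.0915
grasp_force: 0.0
```

Run:
```python
from h import *
c=bot.read_camera('wrist'); save(c,'w2.png')
for t,z in [('full_handle',.116),('full_post',.09)]:
    for m in bot.masks_of(c,t):
        v,u=np.nonzero(m['pixels']); print(t,round(m['conf'],2),m['bbox'],len(u),at(c,u.mean(),v.mean(),z).round(4))
c=bot.read_camera('side'); cv2.imwrite('pics/s2.png',cv2.resize(cv2.cvtColor(c['img'],cv2.COLOR_RGB2BGR)[220:400,220:440],None,fx=3,fy=3))
print(bot.read_state()['tool_pos'])
```

```text
full_handle 0.88 [264.5, 224.7, 280.4, 286.0] 890 [ 0.5531 -0.3326  0.116 ]
full_post 0.58 [228.2, 81.9, 330.1, 212.5] 9987 [ 0.5465 -0.2542  0.09  ]
[ 0.55353902 -0.29933153  0.21066252]
```

View pics/w2.png

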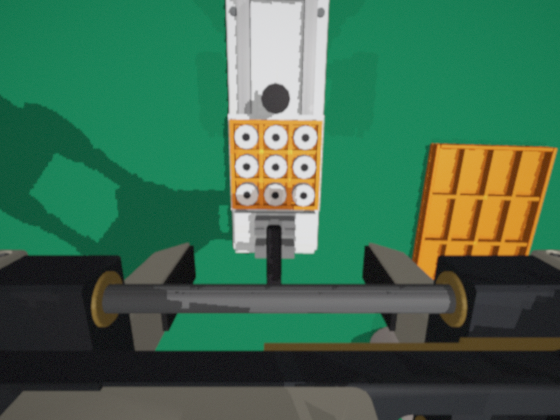

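View pics/s2.png

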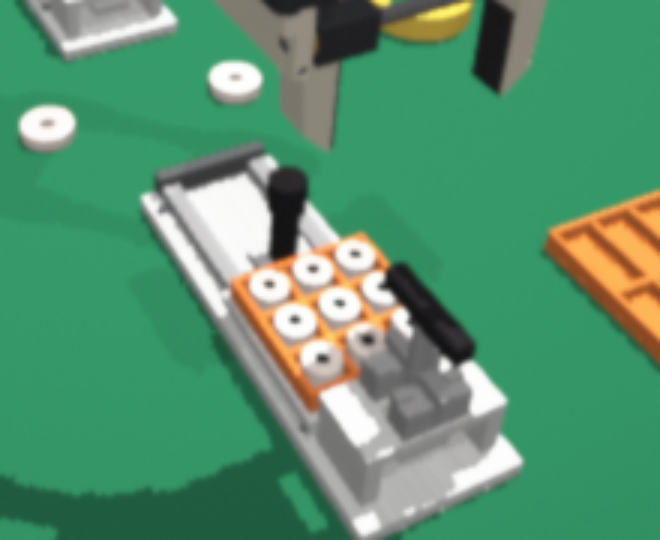

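The pin is parked: the handle lies along the slide and is raised. The post top is at (276,97) in the wrist view. Next is the post.

Request:
move_arm:
  moves:
    - [0,[-6.5,44,0],0]
    - [0,[-6.5,44.5,0],0]
    - [0,[0,0,-40],0]
    - [0,[0,0,-40],0]
    - [0,[0,0,-40],0]
    - [0,[0,0,-25],0]
    - [0,[0,0,0],0]
    - [0.9,[0,0,0],0]
    - [0.9,[0,0,0],0]
    - [0.9,[0,0,0],0]
    - [0.9,[0,0,0],0]
    - [0.9,[0,0,0],0]
    - [0.9,[0,0,0],0]
    - [0.9,[0,0,0],0]
    - [0.9,[0,0,0],0]
    - [0.9,[0,0,0],0]
  force: 20

```text
time_s: 12.78
tool_pos: [0.5414, -0.2101, 0.0663]
tcp_rot: [0.669, 0.743, 0.0, 0.001]
contact_force: [4.4, 0.6, -1.9]
opening: 0.0235
grasp_force: 20.0
```

Request:
move_arm:
  moves:
    - [0.9,[-0.5,5,0],0]
    - [0.9,[-1,10,0],0]
    - [0.9,[-1,10,0],0]
    - [0.9,[-1,10,0],0]
    - [0.9,[-1,10,0],0]
    - [0.9,[-1,10,0],0]
    - [0.9,[-1,10,0],0]
    - [0.9,[-0.5,7,0],0]
    - [0.9,[-0.5,4,0],0]
    - [0.9,[-0.5,3,0],0]
    - [0.9,[0,0,0],0]
    - [0.9,[0,0,0],0]

```text
time_s: 14.28
tool_pos: [0.5341, -0.1312, 0.0663]
tcp_rot: [0.669, 0.743, 0.001, 0.001]
contact_force: [8.3, 1.8, -4.8]
opening: 0.0237
grasp_force: 20.0
```

Request:
move_arm:
  moves:
    - [0.9,[0,2,0],0]
    - [0.9,[0,0,0],0]
    - [0,[0,0,0],0]
    - [0,[0,0,0],0]
    - [0,[0,0,0],0]
    - [0,[0,0,0],0]
    - [0,[0,0,0],0]
    - [0,[0,0,30],0]
    - [0,[0,0,40],0]
    - [0,[0,0,50],0]
    - [0,[0,0,0],0]
    - [0,[0,0,0],0]

```text
time_s: 15.78
tool_pos: [0.5323, -0.129, 0.1858]
tcp_rot: [0.669, 0.743, -0.0, -0.0]
contact_force: [0.2, 0.6, -0.9]
opening: 0.0915
grasp_force: 0.0
```

Run:
```python
from h import *
c=bot.read_camera('side'); cv2.imwrite('pics/s3.png',cv2.resize(cv2.cvtColor(c['img'],cv2.COLOR_RGB2BGR)[200:400,200:440],None,fx=3,fy=3))
```

```text
(no output)
```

View pics/s3.png

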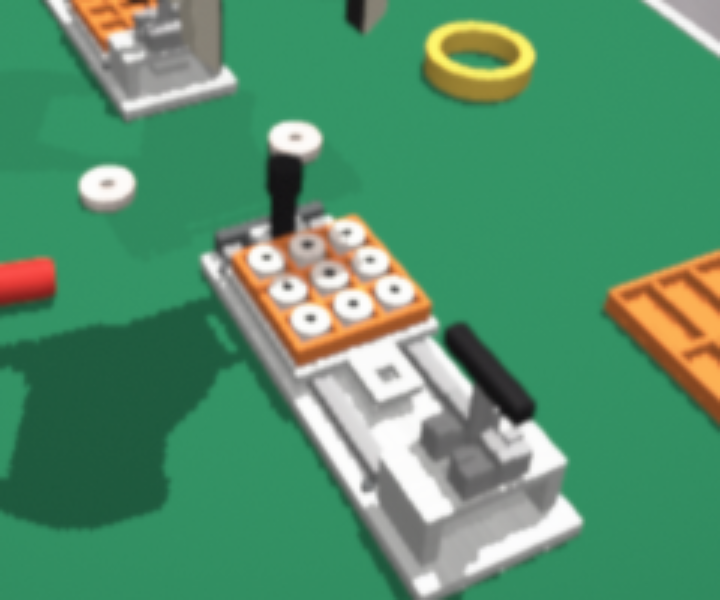

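The carriage is at its end stop with the post at about (285,190) in the crop. The pin is still parked, with the handle at (490,370) lying along the slide, and the gripper is clear.

```bash
python3 -c "
from rig import bot
print(bot.job_done())"
```

```text
the job is handed in; nothing more can be done
None
```

The job is handed in: the filled tray's pin is parked in its notch, its carriage is run to the end stop and released, and I never touched the other slide's pin; the hand-in gave no verdict, so this rests on the final side-camera picture and the arm readings.

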